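# Lengthen the lamp's telescopic arm by one hole

## Task

Make the rechargeable lamp's telescopic arm exactly one hole longer, so the light sits further out from its battery base: press the red spring pin in flush, and while it is pressed push the grey tube outward by its yellow thumb ridge until the pin springs back up in the next hole. The arm gives a little under the finger; do not bend it all the way down to its stop. Then let go, and leave the other things on the table where they are.

Things in the scene. Friction and masses are not known exactly. Their poses are not given: they have to be found in the camera images.
- lamp: Rechargeable lamp, fixed to the table: yellow battery box 130 x 150 x 120 mm, black straps. Origin: centre of its underside. Its x axis is outward: the way the arm points, seen from above. From a black post a level telescopic arm leaves at 180 mm height: aluminium inner tube on a sprung hinge, and on it a grey sliding tube with a white light, 100 x 180 x 22 mm, at its outer end.
- pin_top (a point): Top of the red domed spring pin, 10 mm in diameter, 130 mm outward of the lamp's origin. It rises 6 mm above the grey tube's top (199 mm above the table at rest). Pressing it flush takes about 5.5 N. It must go in at least 5 mm before the tube's 2 mm wall can ride over it, which takes 10 to 20 N of outward push; pressed less, it locks the tube. z axis up.
- ridge (a point): Middle of the upper edge of the thumb ridge's inner face. The yellow ridge stands on the grey tube just outward of the middle slot: 30 mm wide, 8 mm along the tube, 10 mm tall, its flat inner face 10 mm outward of the pin's axis at the start; a fingertip against this face covers the pin. It moves with the tube. x axis outward along the arm.
- pin (a joint): How far the red pin is pressed in, m: 0 fully up, 0.006 flush with the top of the grey tube, about 0.008 while it is hidden under the tube wall between slots, 0.010 at its end.
- sleeve (a joint): Slide of the grey tube (30 mm wide, 26 high, 180 long, three slots 13 x 14 mm in its top, 40 mm apart) outward, m: 0 at the start, pin in the middle slot, 1.5 mm play either way; 0.040 with the pin in the next slot (one hole longer); end stop 0.052. Friction about 1.5 N.
- boom (a joint): How far the whole arm is bent down about its sprung hinge, 180 mm above the lamp's origin, rad: about 0 at rest, positive downward, stop at 0.15. It gives under the finger: pressing the pin flush lowers the whole pin by several millimetres, and more with more force; it springs back when released.
- bowls: Bystander: nested stack of three blue plastic bowls, 150 mm across, 87 mm high; origin at the centre of its underside.
- mug: Bystander: stainless steel mug, 84 mm across, 90 mm high; origin at the centre of its underside.
- jar: Bystander: glass sugar jar with red screw lid, 84 mm across, 114 mm high; origin at the centre of its underside.
- milk_tin: Bystander: blue milk tin, 74 mm across, 80 mm high; origin at the centre of its underside.
- spoon: Bystander: wooden spoon 260 mm long, lying flat; origin under it, x axis from handle to bowl.
- scoop: Bystander: yellow plastic scoop, 65 x 50 x 32 mm with an 85 mm handle toward its -x; origin on its underside.

How it is judged:
On the way:
1. the red pin is pressed in at least 4.5 mm while the tube is still at its first hole (value of joint pin above 0.0045 m and value of joint sleeve below 0.008 m), for 0.04 s.
At the end, for the whole second after the job is handed in: The tube stands 40 mm (within 4 mm) further out than in its first hole, the pin has sprung up in that next hole (less than 2 mm pressed), the tube is still and the arm has come back up (bent by less than 0.05 rad) (value of joint sleeve between 0.036 and 0.044 m and value of joint pin below 0.002 m and velocity of joint sleeve between -0.01 and 0.01 m/s and value of joint boom below 0.05 rad); the robot touches nothing.
It fails at once if the arm is bent down to its stop (more than 0.14 rad) (value of joint boom above 0.14 rad).
It fails at once if a bystander is moved by more than 30 mm (distance of any of bowls, mug, jar, milk_tin, spoon, scoop from where it was at the start of the episode above 0.03 m).
It also fails if it takes over 35 s, if anything falls off the work surface, if the arm or the gripper's body presses on something with over 40 N, if the wrist force passes 120 N, or if a joint passes its speed limit or range.

## Robot

A 6-joint arm with a two-finger parallel gripper is mounted at the origin on the work surface. World frame = base frame: x ahead of the robot, y to its left, z up, the work surface at z = 0. Lengths are in m, angles in rad, forces in N, time in s.
With the tool pointing down it reaches from about 0.325 to 0.775 m from the base axis. Payload 9.3 kg.
Tool frame: the origin (TCP) lies between the finger pads; the fingertips stand 25 mm ahead of it and the grasp point (between the pads) lies 6 mm ahead of it (manip.finger_overhang is the distance from the TCP to the fingertips, in m); z points along the fingers, y is the line along which they close (so a half turn about z gives the same grasp; the last joint's range is limited). The gripper opens to 85 mm and grips with 20 to 120 N. Pads are 22 mm wide; open, the fingers measure 114 mm over their backs; the gripper's body (76 mm by 85 mm) begins 54 mm behind the grasp point. The pads swing forward as they close: fully open they stand 13 mm farther back than shut.
Start: joints at [-1.338, 0.259, 0.021, 1.334, 0, 1.418], TCP at [0.207, -0.51, 0.256] pointing down, gripper open.
Joint ranges: [-3.04, 3.04], [-0.91, 1.82], [-1.04, 1.36], [-1.92, 1.95], [-1.52, 1.45], [-3.14, 3.14]. Speed limits (rad/s): [2.22, 2.22, 2.79, 3.14, 3.14, 3.14].

## Interface

Orientations are given as a rotation vector (axis times angle).
In Python, from rig import manip gives the robot as it stands. The module is installed in compiled form; this text tells all that it offers.
- The arm moves only by the tool step_arm, never from a script. Its argument "increments" is a list that holds one entry, the list of rows, each a list of 5 numbers: the shift along the tool's x, y, z in cm, then the turn about the tool's z in rad, then the finger opening in cm, from 0 to 8.54. A call has exactly 5 rows; each row shifts and turns the commanded pose from where the row before left it, along the tool's axes as they then stand; what a row does not reach is not made up. A row lasts 1/12 s, in which the tool goes at most 41.7 mm and 7.16 degrees, less where a joint would pass 70% of its speed; a pose out of reach is approached as far as the arm can. A call is refused whole if a number of a shift passes 4.17 or a number of a turn 0.125, either way. A call with a gripper value outside its range is refused whole. The fingers move at their own pace and stop on an object; "force" is the grip in N (left out, the last holds). Time passes only in rows, so rows that do not move let the fingers close, or fill a call up. It gives the time, the measured TCP pose, the force, the opening and the grip force at its end, in the units of the state.
- manip.state(): the state, without advancing time (a new reading comes with each control period).
- manip.camera(name): name is "scene" or "top" or "wrist"; returns a dict with "pixels" (400x640x3 uint8, blue, green, red), "depth" (400x640 float32, m along the optical axis (not along the pixel's ray), 0 where there is no reading), "K" (3x3 intrinsics, pixels), "R" (3x3) and "t" (3): a world point X has camera coordinates R X + t; the wrist camera has in their place "T_tool_cam" (4x4, takes a point from camera to tool coordinates, whose origin is the TCP and whose axes are the flange's). Camera axes: x right, y down, z forward; pixel columns grow to the right and rows downward; lengths in m; the calibration is good to about 2 mm. A picture is of the moment at which its call begins: read the wrist's pose just before it.
- manip.job_done(): hands the job in; it is judged then, once.
The state is a dict: "t": time; "joint_positions": joint angles; "dq": joint speeds; "tau": joint torques, N m; "position": TCP position; "tool_rot": TCP orientation; "contact_force": force on the tool from outside, world axes, zero at the start; "wrist_torque": the same for the moment, N m; "opening": finger opening in m; "grasp_force": force on a finger pad.
Only numpy, scipy, OpenCV 4.12 (cv2) and the standard library are available. Lean on these libraries where they do the work, as an engineer would, in place of code of your own. Each camera call takes 0.05 s, during which the arm holds its last target. There are 200 camera calls.

## Working session

There is one attempt and no reset: what is moved stays moved. The work goes in short steps, Python scripts to look and compute and a tool call to move; the robot and the scene stay as the last step left them, time stands still between calls to the robot, and variables do not carry over. Pictures are saved under pics/ and viewed, at most 10 in all, crops included, and the job is handed in when it is done.

Besides the shell and the picture viewer there is one more tool, called after "Emit:" as a command line: name --argument value ..., lists and objects as JSON in quotes. step_arm: Moves the arm, as the interface text tells. Its arguments: {"type":"object","properties":{"increments":{"type":"array","items":{"type":"array","items":{"type":"array","items":{"type":"number"}}}},"force":{"type":"number"}},"required":["increments"]}

```bash
mkdir -p pics; python3 - <<'E'
from rig import manip
import cv2,numpy as np
s=manip.state();print(s)
for n in("scene","top"):
    c=manip.camera(n);cv2.imwrite(f"pics/{n}0.png",c["pixels"]);np.savez(f"{n}0.npz",**{k:c[k] for k in("pixels","depth","K","R","t")})
    print(n,-c["R"].T@c["t"])
E
```

```text
{'t': 0.0, 'joint_positions': array([-1.33762069e+00,  2.59187923e-01,  2.07335353e-02,  1.33370946e+00,
        2.39479336e-05,  1.41817937e+00]), 'dq': array([ 0.00103934, -0.0010755 ,  0.00133951,  0.00120368, -0.00116143,
        0.00138339]), 'tau': array([-5.45788007e-04, -5.55639625e+01,  3.44528353e+01,  1.37266892e-02,
       -2.66794286e-04,  1.59172123e-05]), 'position': array([ 0.20689314, -0.50931952,  0.25565736]), 'tool_rot': array([-3.08198392e+00, -6.01988296e-01,  4.88925674e-05]), 'contact_force': array([ 0.2632124 ,  0.2000484 , -0.12442054]), 'wrist_torque': array([0.00945984, 0.00197829, 0.09459573]), 'grasp_force': 0.0, 'opening': 0.08555770052126312}
scene [0.85645226 0.4625446  1.04326289]
top [ 0.47896166 -0.01531088  0.96139663]
```

View pics/top0.png

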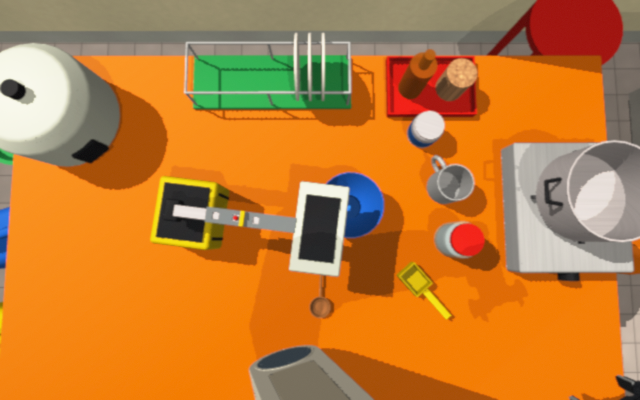

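View pics/scene0.png

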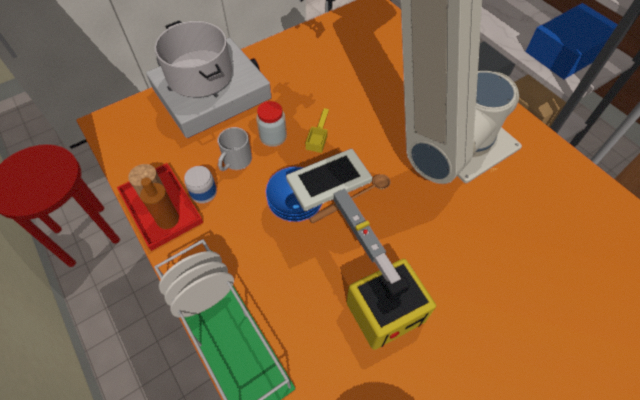

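The top picture shows the lamp with its post at about (185,211), the pin at about (236,217) and the ridge at (242,218). The light is at (320,228), over the blue bowls. The scene picture has the pin and ridge near (363,230).

```bash
cat > h.py <<'E'
import numpy as np,cv2
def world(c,u,v,z=None):
    r=np.linalg.inv(c["K"])@np.stack([u,v,np.ones_like(u)]).astype(float)
    C=-c["R"].T@c["t"]; d=c["R"].T@r
    if z is None: return (C[:,None]+d*c["depth"][np.asarray(v).astype(int),np.asarray(u).astype(int)]).T
    return (C[:,None]+d*((z-C[2])/d[2])).T
E
python3 - <<'E'
from h import *
for n,b in(("top",(205,200,270,235)),("scene",(340,200,390,260))):
    c=np.load(n+"0.npz");im=c["pixels"];hsv=cv2.cvtColor(im,cv2.COLOR_BGR2HSV)
    x0,y0,x1,y1=b
    H,S,V=cv2.split(hsv)
    m=np.zeros(H.shape,bool);m[y0:y1,x0:x1]=1
    up=m&(c["depth"]>0)
    vv,uu=np.nonzero(up);P=world(c,uu,vv);hi=P[:,2]>.17
    for nm,lo,hi_,z in(("red",170,5,.197),("yel",22,34,.203)):
        hh=H[vv,uu].astype(int);ok=(hh>=lo)|(hh<=hi_) if lo>hi_ else (hh>=lo)&(hh<=hi_)
        k=ok&hi&(S[vv,uu]>120)
        print(n,nm,k.sum(),uu[k].mean(),vv[k].mean(),np.median(P[k],0),world(c,uu[k],vv[k],z).mean(0))
    # grey tube axis
    if n=="top":
        m2=np.zeros(H.shape,bool);m2[195:240,205:292]=1
        vv,uu=np.nonzero(m2);P=world(c,uu,vv);k=(P[:,2]>.175)&(P[:,2]<.215)
        Q=P[k];print(np.median(Q[:,2]),len(Q))
        l=cv2.fitLine(Q[:,:2].astype(np.float32),cv2.DIST_HUBER,0,.01,.01).ravel();print("axis",l,np.degrees(np.arctan2(l[1],l[0])))
    big=cv2.resize(im[y0-15:y1+15,x0-20:x1+20],None,fx=6,fy=6,interpolation=cv2.INTER_NEAREST);cv2.imwrite(f"pics/{n}crop.png",big)
E
```

```text
top red 17 235.11764705882354 217.58823529411765 [0.51740526 0.1471557  0.19761936] [0.51815611 0.14727986 0.197     ]
top yel 80 241.4125 218.1625 [0.51704627 0.1343589  0.20200444] [0.51671756 0.13369659 0.203     ]
0.19224310114594845 1329
axis [0.12929058 0.9916068  0.51528627 0.12243529] 82.571396
scene red 14 364.85714285714283 231.28571428571428 [0.52059432 0.14910606 0.1979634 ] [0.52023508 0.14860877 0.197     ]
scene yel 72 361.7638888888889 225.125 [0.51882807 0.13523095 0.20282046] [0.51896562 0.13516221 0.203     ]
```

View pics/topcrop.png

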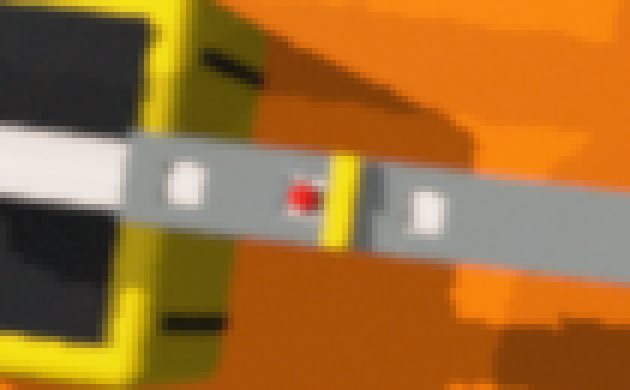

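```bash
python3 - <<'E'
from rig import manip
from h import *
from scipy.spatial.transform import Rotation as R
s=manip.state();A=R.from_rotvec(s["tool_rot"]).as_matrix();print(A.round(3),manip.finger_overhang)
u=np.array([-.129,-.992,0]);l=A.T@u
print("outward in tool",l,"turn to put x on u",np.arctan2(l[1],l[0]),"y on u",np.arctan2(-l[0],l[1]))
print("pin-TCP in tool",A.T@(np.array([.5188,.148,.199])-s["position"]))
c=manip.camera("wrist");print(c["T_tool_cam"].round(3),c["K"].round(0));cv2.imwrite("pics/wrist0.png",c["pixels"])
E
```

```text
[[ 0.927  0.376 -0.   ]
 [ 0.376 -0.927  0.001]
 [ 0.    -0.001 -1.   ]] 0.025
outward in tool [-0.49279976  0.87054701 -0.00114493] turn to put x on u 2.085901592358157 y on u 0.5151052655632606
pin-TCP in tool [ 0.53632687 -0.49161992  0.05740108]
[[-0.001 -0.957 -0.289  0.075]
 [ 1.    -0.001 -0.001 -0.001]
 [ 0.001 -0.289  0.957 -0.117]
 [ 0.     0.     0.     1.   ]] [[327.   0. 321.]
 [  0. 327. 205.]
 [  0.   0.   1.]]
```

View pics/wrist0.png

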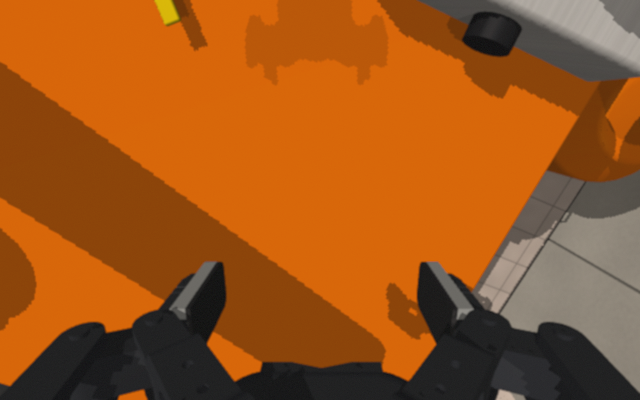

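The wrist picture shows the open pads at (205,290) and (440,290). They look about 7 mm thick at the tips, so shut they make a blade of about 14 x 22 mm. I'll align tool y with the arm's outward direction, shut the fingers and approach high.

Emit:
step_arm --increments '[[[0,0,-1,0.12,0],[0,0,-1,0.12,0],[0,0,-1,0.12,0],[0,0,-1,0.12,0],[0,0,-1,0.035,0]]]' --force 100

```text
t: 0.57
position: [0.2069, -0.5094, 0.3065]
tool_rot: [-3.134, 0.214, 0.0]
contact_force: [-0.6, -0.9, 0.6]
opening: 0.0255
grasp_force: 0.0
```

Emit:
step_arm --increments '[[[1.2,-3.7,0,0,0],[1.2,-3.7,0,0,0],[1.2,-3.7,0,0,0],[1.2,-3.7,0,0,0],[1.2,-3.7,0,0,0]]]'

```text
t: 0.98
position: [0.2905, -0.3321, 0.306]
tool_rot: [-3.135, 0.204, 0.0]
contact_force: [1.4, -0.5, 0.1]
opening: 0.0001
grasp_force: 0.0
```

Emit:
step_arm --increments '[[[1.2,-3.7,0,0,0],[1.2,-3.7,0,0,0],[1.2,-3.7,0,0,0],[1.2,-3.7,0,0,0],[1.2,-3.7,0,0,0]]]'

```text
t: 1.4
position: [0.3738, -0.1562, 0.3063]
tool_rot: [3.135, -0.203, 0.0]
contact_force: [1.6, -1.6, 0.6]
opening: 0.0002
grasp_force: 0.0
```

Emit:
step_arm --increments '[[[1.2,-3.7,0,0,0],[1.2,-3.7,0,0,0],[1.2,-3.7,0,0,0],[1.2,-3.7,0,0,0],[1.2,-3.7,0,0,0]]]'

```text
t: 1.82
position: [0.4572, 0.0197, 0.3063]
tool_rot: [3.135, -0.203, 0.0]
contact_force: [0.9, -2.0, 0.3]
opening: 0.0002
grasp_force: 0.0
```

Emit:
step_arm --increments '[[[1.1,-3.4,0,0,0],[1.1,-3.4,0,0,0],[1.1,-3.4,1,0,0],[1.1,-3.4,1,0,0],[0,0,1,0,0]]]'

```text
t: 2.23
position: [0.5104, 0.0817, 0.2779]
tool_rot: [-3.086, 0.049, -0.001]
contact_force: [-0.6, 0.1, -0.3]
opening: -0.0
grasp_force: 0.0
```

```bash
cat > look.py <<'E'
import sys
from rig import manip
from h import *
from scipy.spatial.transform import Rotation as R
s=manip.state();A=R.from_rotvec(s["tool_rot"]).as_matrix();p=s["position"]
c=manip.camera("wrist");T=c["T_tool_cam"];im=c["pixels"];cv2.imwrite(f"pics/{sys.argv[1]}.png",im)
print("t",s["t"],"p",p.round(4),"F",s["contact_force"].round(2),"y axis",A[:,1].round(3))
v,u=np.nonzero(c["depth"]>0);d=c["depth"][v,u]
C=(np.linalg.inv(c["K"])@np.stack([u,v,np.ones_like(u)]))*d
W=(A@(T[:3,:3]@C+T[:3,3:]))+p[:,None]
H,S,V=cv2.split(cv2.cvtColor(im,cv2.COLOR_BGR2HSV));h=H[v,u].astype(int);s_=S[v,u]
near=(np.hypot(W[0]-.518,W[1]-.13)<.09)&(W[2]>.15)&(W[2]<.225)
for nm,k in(("red",((h>=172)|(h<=4))&(s_>130)),("yel",(h>=22)&(h<=34)&(s_>120)),("grey",s_<60)):
    k=k&near
    if k.sum()<5: print(nm,k.sum());continue
    Q=W[:,k];L=A.T@(Q-p[:,None])
    print(nm,k.sum(),"px",u[k].mean().round(),v[k].mean().round(),"W",np.median(Q,1).round(4),"tool med",np.median(L,1).round(4),"y 2-98%",np.percentile(L[1],[2,98]).round(4),"x",np.percentile(L[0],[2,98]).round(4),"ztop",np.percentile(Q[2],98).round(4))
E
python3 look.py w1
```

```text
t 2.2333 p [0.5104 0.0817 0.2779] F [-0.63  0.11 -0.3 ] y axis [-0.032 -0.998 -0.055]
red 193 px 228.0 211.0 W [0.5218 0.1478 0.1963] tool med [ 0.0093 -0.0619  0.0852] y 2-98% [-0.0688 -0.0579] x [0.0047 0.0126] ztop 0.1985
yel 764 px 246.0 215.0 W [0.5203 0.1347 0.2018] tool med [ 0.0082 -0.049   0.079 ] y 2-98% [-0.0569 -0.0445] x [-0.0073  0.0215] ztop 0.2033
grey 12463 px 264.0 209.0 W [0.5213 0.1209 0.1916] tool med [ 0.0096 -0.0346  0.0897] y 2-98% [-0.1279  0.0424] x [-0.0119  0.0269] ztop 0.1933
```

View pics/w1.png

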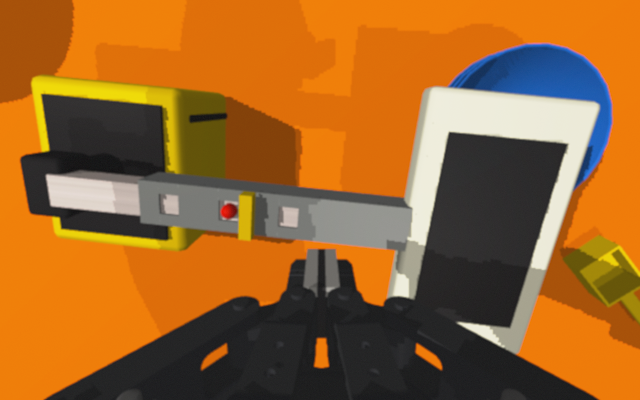

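The wrist picture shows the pin at (228,211), the ridge at (246,215) and the shut fingers at (322,270). The tool has tilted, which suggests a joint limit, so I'll check the joints.

```bash
python3 -c "
from rig import manip
s=manip.state();print(s['joint_positions'].round(3),s['dq'].round(2),s['position'],s['tool_rot'])"
```

```text
[-0.034  0.192 -0.018  1.365  0.054  3.141] [-0.03 -0.02  0.    0.05 -0.02 -0.  ] [0.50880706 0.08069215 0.27590955] [-3.08744214  0.05149792  0.0048834 ]
```

Emit:
step_arm --increments '[[[0,0,0,0,0],[0,0,0,0,0],[0,0,0,0,0],[0,0,0,0,0],[0,0,0,0,0]]]'

```text
t: 2.7
position: [0.5087, 0.0794, 0.2796]
tool_rot: [-3.088, 0.055, -0.002]
contact_force: [-0.3, -0.4, -0.4]
opening: 0.0003
grasp_force: 0.0
```

```bash
python3 -c "
from rig import manip
s=manip.state();print(s['joint_positions'].round(3),s['dq'].round(2),s['position'],s['tool_rot'])"
```

```text
[-0.037  0.188 -0.014  1.368  0.053  3.141] [ 0.  0. -0. -0.  0.  0.] [0.50874434 0.07939842 0.27956528] [-3.08765290e+00  5.51209643e-02 -2.29527254e-03]
```

Joint 6 is at its limit (3.141). I'll turn back by half a turn, so that tool y points inward.

Emit:
step_arm --increments '[[[0,0,-0.5,-0.12,0],[0,0,0,-0.12,0],[0,0,0,-0.12,0],[0,0,0,-0.12,0],[0,0,0,-0.12,0]]]'

```text
t: 3.12
position: [0.5088, 0.0793, 0.2843]
tool_rot: [-2.966, -0.87, -0.026]
contact_force: [-0.1, 0.2, -0.0]
opening: 0.0001
grasp_force: 0.0
```

Emit:
step_arm --increments '[[[0,0,0,-0.12,0],[0,0,0,-0.12,0],[0,0,0,-0.12,0],[0,0,0,-0.12,0],[0,0,0,-0.12,0]]]'

```text
t: 3.53
position: [0.5087, 0.0793, 0.2843]
tool_rot: [-2.582, -1.711, -0.048]
contact_force: [-0.1, 0.3, 1.0]
opening: 0.0001
grasp_force: 0.0
```

Emit:
step_arm --increments '[[[0,0,0,-0.12,0],[0,0,0,-0.12,0],[0,0,0,-0.12,0],[0,0,0,-0.12,0],[0,0,0,-0.12,0]]]'

```text
t: 3.95
position: [0.5088, 0.0793, 0.2843]
tool_rot: [-1.968, -2.406, -0.066]
contact_force: [-0.7, -0.6, 1.0]
opening: 0.0003
grasp_force: 0.0
```

Emit:
step_arm --increments '[[[0,0,0,-0.12,0],[0,0,0,-0.12,0],[0,0,0,-0.12,0],[0,0,0,-0.12,0],[0,0,0,-0.12,0]]]'

```text
t: 4.37
position: [0.5088, 0.0793, 0.2843]
tool_rot: [-1.174, -2.893, -0.079]
contact_force: [0.8, -0.4, 0.3]
opening: -0.0002
grasp_force: 0.0
```

Emit:
step_arm --increments '[[[0,0,0,-0.12,0],[0,0,0,-0.12,0],[0,0,0,-0.12,0],[0,0,0,-0.12,0],[0,0,0,-0.12,0]]]'

```text
t: 4.78
position: [0.5088, 0.0793, 0.2843]
tool_rot: [-0.268, -3.126, -0.084]
contact_force: [-0.4, 0.5, -0.3]
opening: -0.0001
grasp_force: 0.0
```

```bash
python3 look.py w2; python3 - <<'E'
from rig import manip
import numpy as np
from scipy.spatial.transform import Rotation as R
s=manip.state();A=R.from_rotvec(s["tool_rot"]).as_matrix();print(A.round(3),s["joint_positions"].round(3))
l=A.T@np.array([.129,.992,0]);print("turn",np.arctan2(-l[0],l[1]))
E
```

```text
t 4.7833 p [0.5088 0.0793 0.2843] F [-0.38  0.46 -0.25] y axis [0.17  0.984 0.053]
red 177 px 415.0 218.0 W [0.519  0.148  0.1964] tool med [0.001  0.0645 0.0916] y 2-98% [0.0609 0.0697] x [-0.0037  0.0044] ztop 0.1986
yel 716 px 398.0 221.0 W [0.517  0.1348 0.2017] tool med [0.0009 0.0516 0.0855] y 2-98% [0.048  0.0566] x [-0.0149  0.014 ] ztop 0.2031
grey 11470 px 380.0 215.0 W [0.5136 0.1209 0.1916] tool med [0.0026 0.0367 0.0961] y 2-98% [-0.0399  0.131 ] x [-0.0161  0.0162] ztop 0.1933
[[-0.987  0.161  0.002]
 [ 0.161  0.985  0.053]
 [ 0.007  0.053 -0.999]] [-0.037  0.187 -0.003  1.38   0.054  0.125]
turn -0.03279094565849526
```

The tool kept a 3° tilt. It leans the same way the arm will bend under the finger (y rises 0.053 inward), so it helps the fingertip sit flush. Now I'll go over the pin.

Emit:
step_arm --increments '[[[0,1.2,0,-0.03,0],[0,1.2,0,0,0],[0,1.3,0,0,0],[0,1.3,0,0,0],[-0.1,1.3,0,0,0]]]'

```text
t: 5.25
position: [0.5194, 0.1433, 0.2874]
tool_rot: [-0.231, -3.129, -0.084]
contact_force: [0.3, -0.6, 0.6]
opening: -0.0001
grasp_force: 0.0
```

Emit:
step_arm --increments '[[[0,0,1.5,0,0],[0,0,1.5,0,0],[0,0,1.3,0,0],[0,0,1,0,0],[0,0,0,0,0]]]'

```text
t: 5.67
position: [0.5188, 0.1453, 0.2324]
tool_rot: [-0.229, -3.126, -0.083]
contact_force: [-0.3, 1.7, 0.6]
opening: -0.0003
grasp_force: 0.0
```

```bash
python3 look.py w3;python3 -c "
import cv2;im=cv2.imread('pics/w3.png')[190:340,220:420];cv2.imwrite('pics/w3c.png',cv2.resize(im,None,fx=4,fy=4))"
```

```text
t 5.6667 p [0.5188 0.1453 0.2324] F [-0.29  1.7   0.55] y axis [0.146 0.988 0.052]
red 49 px 321.0 247.0 W [0.5158 0.1493 0.1925] tool med [0.0032 0.0014 0.04  ] y 2-98% [-0.0013  0.0045] x [0.0017 0.0104] ztop 0.2114
yel 569 px 295.0 246.0 W [0.5089 0.1365 0.2018] tool med [ 0.0082 -0.0118  0.0301] y 2-98% [-0.0162 -0.0074] x [-0.0031  0.0135] ztop 0.2033
grey 20558 px 275.0 247.0 W [0.5119 0.1201 0.1915] tool med [ 0.0045 -0.028   0.0406] y 2-98% [-0.1038  0.0672] x [-0.0158  0.0141] ztop 0.2186
```

View pics/w3c.png

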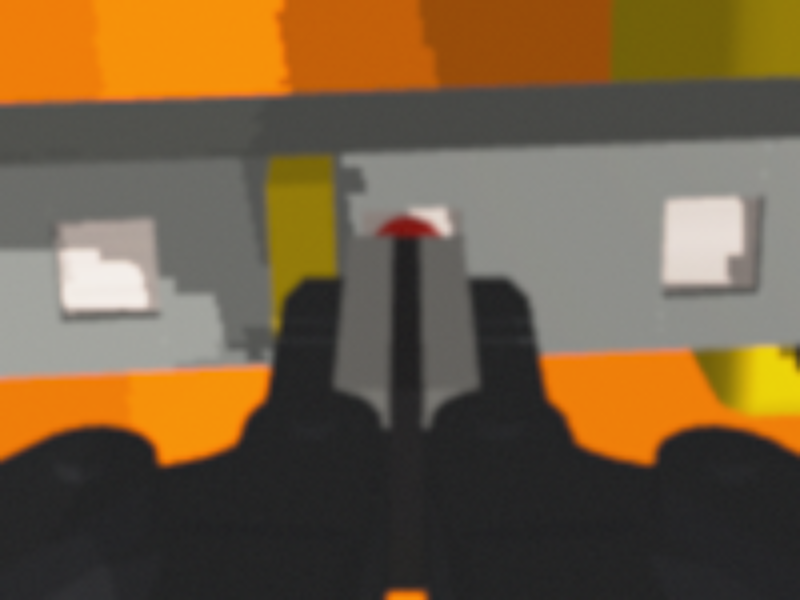

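The crop shows the shut pads with their tip edge at about (320,249), right over the pin, and the ridge at (295,245). The black finger bodies are wider, so I'll measure how high above the tip they start.

```bash
python3 - <<'E'
from rig import manip
import numpy as np
c=manip.camera("wrist");T=c["T_tool_cam"];Ki=np.linalg.inv(c["K"])
for r in(246,250,256,260,263,268,275,282):
    o=[]
    for u in range(288,358,3):
        d=c["depth"][r,u];P=T[:3,:3]@(Ki@[u,r,1]*d)+T[:3,3];o.append("%d:%.0f/%.0f/%.0f"%(u,*(P*1000)))
    print(r,*o)
E
```

```text
246 288:8/-15/31 291:7/-13/31 294:7/-12/31 297:7/-10/32 300:7/-9/32 303:8/-7/30 306:3/-7/42 309:3/-5/41 312:1/-3/45 315:2/-2/43 318:3/-0/41 321:4/1/40 324:4/3/40 327:3/5/41 330:1/6/45 333:1/8/46 336:3/9/42 339:3/11/42 342:3/12/42 345:2/14/42 348:2/16/43 351:3/17/42 354:2/19/42 357:2/20/43
250 288:5/-15/31 291:6/-13/31 294:6/-12/30 297:5/-10/31 300:5/-9/31 303:5/-8/31 306:-0/-7/43 309:10/-4/20 312:11/-3/20 315:10/-1/20 318:10/0/20 321:11/1/20 324:10/3/20 327:10/4/20 330:10/6/21 333:11/7/19 336:0/9/42 339:0/11/42 342:0/12/42 345:0/14/43 348:-0/16/43 351:0/17/42 354:0/19/42 357:-0/21/43
256 288:2/-15/31 291:2/-13/30 294:2/-12/32 297:2/-11/31 300:2/-9/31 303:2/-8/32 306:-3/-7/42 309:11/-4/13 312:11/-3/13 315:10/-1/14 318:11/0/13 321:10/1/14 324:11/3/13 327:10/4/14 330:10/5/14 333:10/7/14 336:11/8/13 339:-3/11/42 342:-3/13/42 345:-3/14/41 348:-3/16/41 351:-3/17/43 354:-3/19/43 357:-3/21/42
260 288:-5/-16/41 291:-0/-14/32 294:-0/-12/32 297:7/-10/18 300:7/-8/18 303:6/-7/18 306:7/-5/17 309:10/-4/10 312:11/-2/9 315:10/-1/10 318:10/0/10 321:11/1/9 324:10/3/12 327:10/4/10 330:11/5/9 333:11/6/9 
[... 575 characters left out ...]
333:10/6/3 336:10/7/3 339:7/9/10 342:7/10/10 345:6/12/11 348:7/13/9 351:6/14/10 354:-10/19/42 357:-10/21/42
275 288:-13/-16/40 291:6/-11/5 294:7/-10/4 297:6/-9/6 300:6/-7/5 303:6/-6/5 306:10/-5/-2 309:11/-3/-4 312:10/-2/-3 315:10/-1/-3 318:11/0/-3 321:11/1/-3 324:11/3/-3 327:10/4/-3 330:10/5/-3 333:10/6/-3 336:11/7/-4 339:6/9/4 342:7/10/3 345:6/11/4 348:6/13/4 351:6/14/6 354:6/15/5 357:-15/21/43
282 288:7/-12/-2 291:7/-11/-2 294:6/-9/-1 297:6/-8/-1 300:6/-7/-1 303:6/-6/-1 306:10/-4/-8 309:11/-3/-9 312:11/-2/-9 315:11/-1/-9 318:10/0/-8 321:11/1/-9 324:10/2/-8 327:10/4/-8 330:10/5/-8 333:10/6/-8 336:10/7/-8 339:11/8/-9 342:7/10/-3 345:6/11/-1 348:6/12/-1 351:6/13/-1 354:6/15/-1 357:-130/45/235
```

The pad blade is about 13 mm thick. The wider finger bodies start only 6–7 mm above the tip and would land on the 10 mm ridge. In the x direction the pads stick out past the bodies, so I'll turn by −90° and let the flat 22 mm pad side face the ridge.

Emit:
step_arm --increments '[[[0,0,-1,-0.12,0],[0,0,0,-0.12,0],[0,0,0,-0.12,0],[0,0,0,-0.12,0],[0,0,0,-0.12,0]]]'

```text
t: 6.18
position: [0.5199, 0.144, 0.2455]
tool_rot: [-0.711, 3.043, 0.081]
contact_force: [-0.1, 0.1, 0.0]
opening: 0.0001
grasp_force: 0.0
```

Emit:
step_arm --increments '[[[0,0,0,-0.12,0],[0,0,0,-0.12,0],[0,0,0,-0.12,0],[0,0,0,-0.12,0],[0,0,0,-0.12,0]]]'

```text
t: 6.6
position: [0.5198, 0.144, 0.2455]
tool_rot: [-1.571, 2.685, 0.07]
contact_force: [-0.5, -0.0, 0.5]
opening: -0.0001
grasp_force: 0.0
```

Emit:
step_arm --increments '[[[0,0,0,-0.12,0],[0,0,0,-0.12,0],[0,0,0,-0.12,0],[0,0,0,0,0],[0,0,0,0,0]]]'

```text
t: 7.02
position: [0.5198, 0.144, 0.2451]
tool_rot: [-2.011, 2.365, 0.061]
contact_force: [0.2, -0.2, 0.9]
opening: -0.0004
grasp_force: 0.0
```

```bash
python3 look.py w4;python3 - <<'E'
import cv2
from rig import manip
import numpy as np
from scipy.spatial.transform import Rotation as R
im=cv2.imread('pics/w4.png')[130:330,220:420];cv2.imwrite('pics/w4c.png',cv2.resize(im,None,fx=3,fy=3))
s=manip.state();A=R.from_rotvec(s["tool_rot"]).as_matrix();print(A.round(3))
l=A.T@np.array([-.129,-.992,0]);print("turn",np.arctan2(l[1],l[0]))
c=manip.camera("wrist");T=c["T_tool_cam"];Ki=np.linalg.inv(c["K"]);d=c["depth"]
v,u=np.nonzero((d>0));P=T[:3,:3]@(Ki@np.stack([u,v,np.ones_like(u)])*d[v,u])+T[:3,3:]
k=(P[2]>12)*0+(P[2]>.008)&(P[2]<.027)&(abs(P[1])<.02)&(abs(P[0])<.02)
print("pad x",np.percentile(P[0][k],[5,50,95]),"y",np.percentile(P[1][k],[2,98]),"zmax",np.percentile(P[2][k],98))
E
```

```text
t 7.0167 p [0.5198 0.144  0.2451] F [ 0.19 -0.19  0.9 ] y axis [-0.987  0.16   0.006]
red 175 px 322.0 243.0 W [0.5199 0.1464 0.1962] tool med [0.0002 0.     0.049 ] y 2-98% [-0.0044  0.0039] x [-0.0026  0.0091] ztop 0.2231
yel 1178 px 321.0 226.0 W [0.5185 0.1338 0.2017] tool med [ 0.0127 -0.0005  0.0429] y 2-98% [-0.0148  0.0139] x [0.0068 0.0154] ztop 0.2032
grey 11700 px 317.0 126.0 W [0.5121 0.0831 0.1918] tool med [ 0.0642 -0.0024  0.05  ] y 2-98% [-0.0165  0.0123] x [-0.006   0.1048] ztop 0.1932
[[-0.161 -0.987  0.002]
 [-0.986  0.161  0.054]
 [-0.053  0.006 -0.999]]
turn -0.032328782954101846
pad x [0.16833654 0.16833654 0.16833654] y [-0.30322246 -0.30322246] zmax 0.23464956286821043
```

View pics/w4c.png

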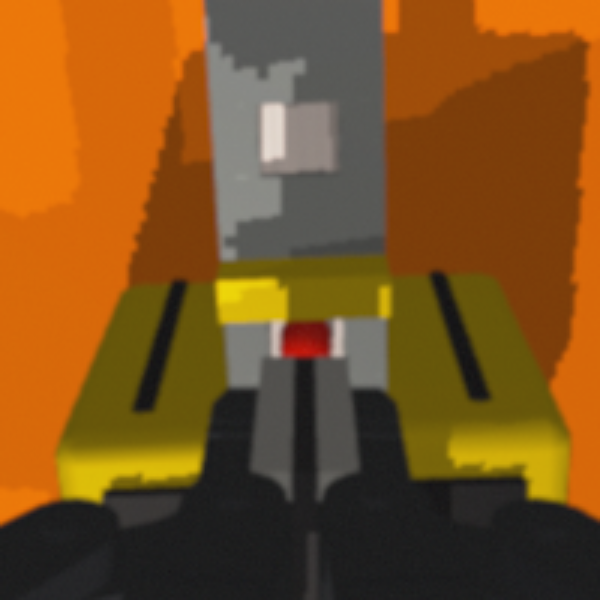

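The crop shows the pin at (322,243), centred across, and the ridge edge at about row 236. The pads' front overlaps the ridge by about 3.5 mm, so I'll shift 5 mm inward and come down.

Emit:
step_arm --increments '[[[-0.3,0,0,-0.03,0],[-0.2,0,0,0,0],[0,0,0.8,0,0],[0,0,0.7,0,0],[0,0,0,0,0]]]'

```text
t: 7.53
position: [0.5194, 0.1497, 0.2276]
tool_rot: [-2.052, 2.333, 0.064]
contact_force: [0.1, -0.3, -0.1]
opening: 0.0001
grasp_force: 0.0
```

Emit:
step_arm --increments '[[[0,0,0.3,0,0],[0,0,0.2,0,0],[0,0,0.2,0,0],[0,0,0,0,0],[0,0,0,0,0]]]'

```text
t: 7.95
position: [0.5202, 0.1499, 0.2227]
tool_rot: [-2.051, 2.331, 0.061]
contact_force: [0.1, -0.7, 0.9]
opening: 0.0002
grasp_force: 0.5
```

```bash
python3 look.py w5;python3 - <<'E'
import cv2
im=cv2.imread('pics/w5.png')[130:330,220:420];cv2.imwrite('pics/w5c.png',cv2.resize(im,None,fx=3,fy=3))
E
```

```text
t 7.95 p [0.5202 0.1499 0.2227] F [ 0.12 -0.65  0.92] y axis [-0.992  0.127  0.005]
red 49 px 321.0 247.0 W [0.5195 0.1447 0.1936] tool med [ 0.0067 -0.0001  0.0287] y 2-98% [-0.0045  0.0033] x [0.0051 0.0094] ztop 0.2012
yel 1588 px 322.0 233.0 W [0.5183 0.1337 0.2009] tool med [ 0.0175 -0.0001  0.021 ] y 2-98% [-0.0147  0.014 ] x [0.0116 0.0201] ztop 0.2026
grey 17143 px 321.0 127.0 W [0.5128 0.0856 0.1907] tool med [ 0.0665 -0.0005  0.0282] y 2-98% [-0.0145  0.0135] x [0.0007 0.1097] ztop 0.2207
```

View pics/w5c.png

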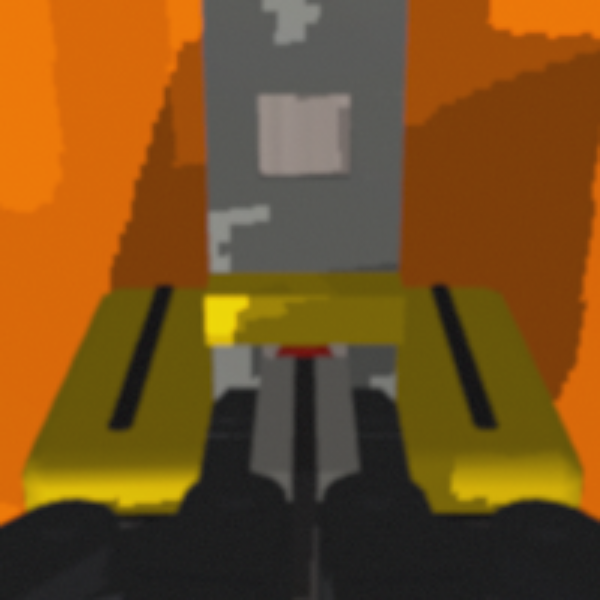

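The pads are at pin height, with the ridge face (crop row 345) about 1 mm in front of the pad front and the pin partly under the pads. Contact force is about 0.9 N, so I'll press in steps and watch the force.

Emit:
step_arm --increments '[[[0,0,0.2,0,0],[0,0,0.2,0,0],[0,0,0.2,0,0],[0,0,0,0,0],[0,0,0,0,0]]]'

```text
t: 8.42
position: [0.5203, 0.1501, 0.2167]
tool_rot: [-2.051, 2.331, 0.06]
contact_force: [-0.9, -3.0, 3.9]
opening: -0.0
grasp_force: 2.0
```

Emit:
step_arm --increments '[[[0,0,0.1,0,0],[0,0,0.1,0,0],[0,0,0.1,0,0],[0,0,0,0,0],[0,0,0,0,0]]]'

```text
t: 8.83
position: [0.5203, 0.1505, 0.2137]
tool_rot: [-2.051, 2.33, 0.061]
contact_force: [-0.6, -3.1, 4.7]
opening: -0.0
grasp_force: 2.6
```

```bash
python3 look.py w6
```

```text
t 8.8333 p [0.5203 0.1505 0.2137] F [-0.56 -3.07  4.74] y axis [-0.992  0.127  0.005]
red 0
yel 1720 px 322.0 237.0 W [0.518  0.1334 0.1974] tool med [ 0.0181 -0.0001  0.0155] y 2-98% [-0.0146  0.0142] x [0.0058 0.0206] ztop 0.1993
grey 18439 px 321.0 133.0 W [0.5133 0.0876 0.1859] tool med [ 0.0647 -0.0005  0.0241] y 2-98% [-0.0145  0.0136] x [0.0023 0.1091] ztop 0.2186
```

Emit:
step_arm --increments '[[[0,0,0.1,0,0],[0,0,0.1,0,0],[0,0,0.1,0,0],[0,0,0,0,0],[0,0,0,0,0]]]'

```text
t: 9.3
position: [0.5203, 0.1505, 0.211]
tool_rot: [-2.051, 2.33, 0.06]
contact_force: [-1.0, -3.7, 8.6]
opening: 0.0
grasp_force: 4.2
```

```bash
python3 look.py w7
```

```text
t 9.3 p [0.5203 0.1505 0.211 ] F [-0.96 -3.65  8.58] y axis [-0.992  0.127  0.005]
red 5 px 321.0 249.0 W [0.5196 0.1423 0.1894] tool med [ 0.0093 -0.0006  0.0212] y 2-98% [-0.0015  0.0003] x [0.0091 0.0098] ztop 0.1905
yel 1713 px 322.0 236.0 W [0.5179 0.1331 0.1945] tool med [ 0.0184 -0.0001  0.0157] y 2-98% [-0.0146  0.0143] x [0.0057 0.0209] ztop 0.1964
grey 18792 px 321.0 138.0 W [0.5136 0.0897 0.182 ] tool med [ 0.0629 -0.0005  0.0254] y 2-98% [-0.0144  0.0136] x [-0.0091  0.1096] ztop 0.2229
```

It is now flush: the ridge moves down with the finger, and the bend is about 0.045 rad. Next I'll push outward.

Emit:
step_arm --increments '[[[0.1,0,0,0,0],[0.1,0,0,0,0],[0.1,0,0,0,0],[0.1,0,0,0,0],[0,0,0,0,0]]]'

```text
t: 9.77
position: [0.52, 0.1478, 0.211]
tool_rot: [-2.05, 2.327, 0.063]
contact_force: [-0.9, 3.5, 8.3]
opening: 0.0002
grasp_force: 3.7
```

```bash
python3 look.py w8
```

```text
t 9.7667 p [0.52   0.1478 0.211 ] F [-0.93  3.49  8.34] y axis [-0.992  0.126  0.004]
red 0
yel 1711 px 323.0 238.0 W [0.5177 0.1312 0.1946] tool med [0.0176 0.0003 0.0156] y 2-98% [-0.0146  0.0143] x [0.0058 0.0202] ztop 0.1964
grey 18382 px 322.0 142.0 W [0.5135 0.0885 0.1822] tool med [ 0.0613 -0.0002  0.0251] y 2-98% [-0.0142  0.0137] x [-0.0096  0.1074] ztop 0.223
```

Emit:
step_arm --increments '[[[0.1,0,0.02,0,0],[0.1,0,0.02,0,0],[0.1,0,0.02,0,0],[0.1,0,0,0,0],[0,0,0,0,0]]]'

```text
t: 10.23
position: [0.5196, 0.144, 0.2103]
tool_rot: [-2.05, 2.327, 0.063]
contact_force: [-0.3, 3.9, 7.3]
opening: 0.0001
grasp_force: 3.9
```

```bash
python3 look.py w9
```

```text
t 10.2333 p [0.5196 0.144  0.2103] F [-0.34  3.89  7.34] y axis [-0.992  0.126  0.004]
red 0
yel 1700 px 323.0 241.0 W [0.5175 0.1292 0.1939] tool med [0.0158 0.0003 0.0156] y 2-98% [-0.0146  0.0144] x [0.0057 0.0184] ztop 0.1961
grey 17546 px 322.0 148.0 W [0.5134 0.0874 0.1814] tool med [ 0.0586 -0.0002  0.0253] y 2-98% [-0.0142  0.0138] x [-0.0105  0.1037] ztop 0.2224
```

Emit:
step_arm --increments '[[[0.1,0,0,0,0],[0.1,0,0,0,0],[0.1,0,0,0,0],[0.1,0,0,0,0],[0,0,0,0,0]]]'

```text
t: 10.7
position: [0.5191, 0.1401, 0.21]
tool_rot: [-2.05, 2.327, 0.063]
contact_force: [-0.6, 0.5, 7.4]
opening: -0.0002
grasp_force: 4.0
```

```bash
python3 look.py w10
```

```text
t 10.7 p [0.5191 0.1401 0.21  ] F [-0.58  0.51  7.43] y axis [-0.992  0.126  0.004]
red 0
yel 1719 px 323.0 243.0 W [0.5171 0.126  0.1937] tool med [0.0151 0.0003 0.0156] y 2-98% [-0.0145  0.0144] x [0.0055 0.0177] ztop 0.1956
grey 16701 px 322.0 154.0 W [0.5132 0.0863 0.1813] tool med [ 0.0558 -0.0002  0.0252] y 2-98% [-0.0141  0.0138] x [-0.0112  0.0997] ztop 0.2222
```

Emit:
step_arm --increments '[[[0.2,0,0,0,0],[0.2,0,0,0,0],[0.2,0,0,0,0],[0.2,0,0,0,0],[0.2,0,0,0,0]]]'

```text
t: 11.17
position: [0.5178, 0.1302, 0.2095]
tool_rot: [-2.05, 2.327, 0.063]
contact_force: [0.6, 4.6, 6.8]
opening: -0.0001
grasp_force: 5.0
```

Emit:
step_arm --increments '[[[0.2,0,0,0,0],[0.2,0,0,0,0],[0.2,0,0,0,0],[0.2,0,0,0,0],[0.1,0,0,0,0]]]'

```text
t: 11.58
position: [0.5167, 0.1211, 0.2089]
tool_rot: [-2.05, 2.327, 0.063]
contact_force: [1.5, 3.3, 6.9]
opening: -0.0002
grasp_force: 4.7
```

```bash
python3 look.py w11
```

```text
t 11.5833 p [0.5167 0.1211 0.2089] F [1.49 3.28 6.91] y axis [-0.992  0.126  0.004]
red 0
yel 1719 px 322.0 243.0 W [0.5148 0.107  0.1925] tool med [ 0.0151 -0.0001  0.0156] y 2-98% [-0.0145  0.0142] x [0.0055 0.0177] ztop 0.1992
grey 12916 px 322.0 185.0 W [0.5124 0.0803 0.1809] tool med [ 0.0426 -0.0002  0.0252] y 2-98% [-0.0141  0.0137] x [-0.0477  0.0808] ztop 0.2216
```

Emit:
step_arm --increments '[[[0.2,0,0,0,0],[0.2,0,0,0,0],[0.2,0,0,0,0],[0.2,0,0,0,0],[0.1,0,0,0,0]]]'

```text
t: 12.05
position: [0.5155, 0.1117, 0.2083]
tool_rot: [-2.051, 2.328, 0.062]
contact_force: [0.9, 1.0, 6.6]
opening: -0.0001
grasp_force: 3.8
```

Emit:
step_arm --increments '[[[0.1,0,0,0,0],[0.1,0,0,0,0],[0.1,0,0,0,0],[0,0,0,0,0],[0,0,0,0,0]]]'

```text
t: 12.47
position: [0.5151, 0.1087, 0.2081]
tool_rot: [-2.05, 2.329, 0.062]
contact_force: [0.4, -0.6, 5.7]
opening: -0.0002
grasp_force: 3.5
```

```bash
python3 look.py w12
```

```text
t 12.4667 p [0.5151 0.1087 0.2081] F [ 0.43 -0.6   5.75] y axis [-0.992  0.126  0.005]
red 54 px 322.0 341.0 W [0.5202 0.1488 0.1909] tool med [-0.0395 -0.0004  0.0194] y 2-98% [-0.0022  0.0014] x [-0.0466 -0.0123] ztop 0.2212
yel 1712 px 322.0 243.0 W [0.5134 0.0945 0.1918] tool med [ 0.0151 -0.0001  0.0156] y 2-98% [-0.0146  0.014 ] x [0.0058 0.0177] ztop 0.1999
grey 10679 px 321.0 203.0 W [0.5119 0.0758 0.1807] tool med [ 0.0347 -0.0005  0.0252] y 2-98% [-0.0141  0.0136] x [-0.0496  0.0683] ztop 0.2222
```

The pin is showing again at (322,341), with the tube at about 39 mm. One more millimetre, then I'll back off and lift.

Emit:
step_arm --increments '[[[0.1,0,0,0,0],[0,0,0,0,0],[-0.2,0,0,0,0],[-0.1,0,-0.3,0,0],[0,0,-0.5,0,0]]]'

```text
t: 12.93
position: [0.5148, 0.1101, 0.2156]
tool_rot: [-2.052, 2.33, 0.063]
contact_force: [-0.3, 0.5, 0.1]
opening: -0.0001
grasp_force: 0.2
```

Emit:
step_arm --increments '[[[0,0,-1,0,0],[0,0,-1.5,0,0],[0,0,-1.5,0,0],[0,0,-1.5,0,0],[0,0,-1,0,0]]]'

```text
t: 13.35
position: [0.5149, 0.1063, 0.2825]
tool_rot: [-2.051, 2.329, 0.061]
contact_force: [-0.6, -0.4, 0.4]
opening: 0.0002
grasp_force: 0.0
```

Emit:
step_arm --increments '[[[0,0,-0.5,0,0],[0,0,0,0,0],[0,0,0,0,0],[0,0,0,0,0],[0,0,0,0,0]]]'

```text
t: 13.77
position: [0.5146, 0.1059, 0.2849]
tool_rot: [-2.052, 2.331, 0.063]
contact_force: [-0.2, 0.1, 0.3]
opening: 0.0001
grasp_force: 0.0
```

```bash
python3 look.py w13; python3 - <<'E'
from rig import manip
from h import *
c=manip.camera("scene");im=c["pixels"];cv2.imwrite("pics/s13.png",cv2.resize(im[180:280,300:430],None,fx=5,fy=5))
E
```

```text
t 13.7667 p [0.5146 0.1059 0.2849] F [-0.23  0.13  0.25] y axis [-0.992  0.127  0.007]
red 0
yel 745 px 321.0 201.0 W [0.5135 0.0958 0.2008] tool med [ 0.0146 -0.0006  0.0835] y 2-98% [-0.015   0.0136] x [0.0096 0.0176] ztop 0.2023
grey 5575 px 320.0 177.0 W [0.5121 0.0787 0.1908] tool med [ 0.0325 -0.0012  0.0928] y 2-98% [-0.0151  0.013 ] x [-0.0277  0.0688] ztop 0.1923
```

View pics/w13.png

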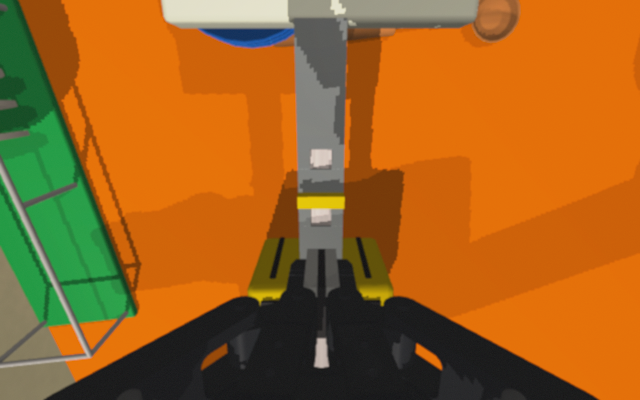

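The ridge is now at (321,202) with the middle slot empty at (320,216). The pin is hidden by the fingers. I'll move aside and check it with the fixed cameras.

Emit:
step_arm --increments '[[[0,3,-1,0,0],[0,3,-1,0,0],[0,3,0,0,0],[0,3,0,0,0],[0,0,0,0,0]]]'

```text
t: 14.28
position: [0.3915, 0.1206, 0.307]
tool_rot: [-2.052, 2.33, 0.062]
contact_force: [1.2, -0.3, 0.9]
opening: -0.0001
grasp_force: 0.0
```

```bash
python3 - <<'E'
from rig import manip
from h import *
ims=[]
for n,b in(("top",(205,195,285,240)),("scene",(330,190,410,270))):
    c=manip.camera(n);im=c["pixels"];x0,y0,x1,y1=b
    H,S,V=cv2.split(cv2.cvtColor(im,cv2.COLOR_BGR2HSV));v,u=np.mgrid[y0:y1,x0:x1].reshape(2,-1)
    P=world(c,u,v);h=H[v,u].astype(int);hi=(P[:,2]>.17)&(P[:,2]<.23)&(S[v,u]>120)
    for nm,k in(("red",((h>=170)|(h<=5))&hi),("yel",(h>=22)&(h<=34)&hi)):
        print(n,nm,k.sum(),np.median(P[k],0).round(4) if k.any() else "", np.percentile(P[k][:,2],95).round(4) if k.any() else "")
    ims.append(cv2.resize(im[y0:y1,x0:x1],(390,390*(y1-y0)//(x1-x0))))
m=max(i.shape[0] for i in ims);cv2.imwrite("pics/fin.png",np.hstack([cv2.copyMakeBorder(i,0,m-i.shape[0],0,5,0) for i in ims]))
E
```

```text
top red 17 [0.5175 0.1473 0.1959] 0.1987
top yel 75 [0.5113 0.0955 0.201 ] 0.203
scene red 14 [0.5206 0.1488 0.1963] 0.2013
scene yel 66 [0.5134 0.0967 0.2017] 0.2042
```

View pics/fin.png

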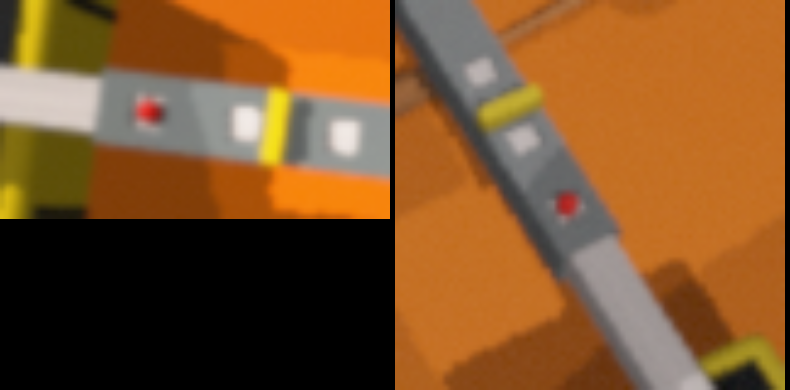

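Both views show the red pin up in the innermost slot (top crop (149,112), scene crop (566,204)). The tube is about 39 mm further out and the arm is back up, so I'll hand in.

```bash
python3 -c "
from rig import manip
print(manip.job_done())"
```

```text
the job is handed in; nothing more can be done
None
```

The lamp's arm is one hole longer: the cameras show the tube about 39 mm further out, the pin sprung up in the next hole and the arm back level. The job was handed in at about 14 s with the robot clear, but it returned no verdict, and I did not re-measure the bystanders.

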